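# Clip a sample tube into the tube rocker

## Task

Load the capped sample tube that lies in the white bench rest onto the tube rocker: press it sideways, cap end towards the crescent-shaped stop, into the empty front pair of blue spring clips until it has snapped fully home in both, with the cap still a little short of the stop. Then push the tube along its own length through the clips until you feel the cap's shoulder come up firmly against the stop, and let go with it resting there. Be gentle: do not force the tube against the rocker once it is home, do not push hard on the rocker with the gripper, and leave the things around undisturbed.

Things in the scene. Friction and masses are not known exactly. Their poses are not given: they have to be found in the camera images.
- tube: the sample tube to load: clear 15 ml tube with blue screw cap, 120 mm long, about 22 g, lying in the bench rest with its cap to the robot's left. Origin at the centre of the tip's end; z runs along the tube to the cap. Barrel 17.2 mm in diameter, to be taken as a plain cylinder from z = 0 to 103 mm; cap 21.7 mm in diameter from z = 103 to 120 mm
- shoulder (a point): point on the tube's axis at the cap's shoulder (the cap's lower rim, 103.2 mm from the tip); axes as tube
- shank (a point): point on the tube's axis 62 mm from the shoulder towards the tip; axes as tube
- tube_rest: white fixed bench rest: base 62 x 96 x 6 mm, two V-shaped supports 8 mm thick, 30 mm either side of its middle along its y axis, clear between them. The tube lies along y with its axis 37 mm above the worktop; the supports reach 46 mm above the worktop and 26 mm to either side of the axis. Origin under the centre of the base
- rocker: the fixed tube rocker: white housing 150 x 190 mm, dial and switch facing the robot (-x), and an aluminium see-saw tray (168 x 222 mm, top 96.5 mm above the worktop when level) on a pivot 80 mm above the worktop. Two lanes of clips along y, 37 mm before (-x) and behind (+x) the tray's middle; the far lane holds a tube, the near one is empty. Origin under the housing's centre, z up
- tray (a joint): tilt of the see-saw tray, rad, a right-handed turn about the rocker's x axis: 0 = level, positive = the cap end (+y) is higher. Parked between -0.10 and 0.10; its gearbox holds it there against all permitted forces
- clip_cap (a point): clip nearer the stop, empty near lane: its centre, on the axis of a fully home tube, 30 mm above the tray top. Tray axes: x across the lane (away from the robot), y along it to the cap end, z out of the tray, where the clip opens. Two sprung arms 8 mm wide with rounded beads 12 mm apart that touch the tube about 13 mm above home; flared lips reach 12 mm above the axis and 15 mm to either side
- clip_tip (a point): the other clip of the empty lane, alike, 62 mm from clip_cap along -y, same axes; 54 mm are clear between the clips, down to the tray. Pressing the tube into both takes about 10 to 15 N in all; past the beads, some 3 mm above home, they pull it in, and it lands on the saddles. Home, the clips grip it: sliding it lengthwise takes about 3 to 8 N
- stop_near: rigid blue crescent stop of the empty lane, 3 mm thick, round the lower half of the tube; origin on the home tube axis at the face that the cap's shoulder comes up against, 8 mm along +y from clip_cap; tray axes. The cap goes in on its +y side; the tube is then pushed towards -y. Firmly against it: pushed 8 to 15 N harder than sliding takes; over 25 N on it is too much
- saddles_near: the two small black rubber-padded saddles at the bottom of the empty lane's clips, on which a home tube rests: they give 1 mm per 10 N, at most 2 mm; over 30 N on them is too much. Origin on the home tube axis midway between the clips, tray axes; the saddles' tops lie 8.6 mm below it
- timer: bystander: white bench timer, 68 x 62 x 18 mm, right of the rocker; origin under its centre
- tip_box: bystander: white pipette-tip box with yellow tip rack and clear lid, 103 x 142 x 102 mm, far right; origin under its centre
- marker: bystander: black felt marker, 13 x 128 x 13 mm, lying near the robot; origin under its centre
- tape: bystander: roll of labelling tape, 89 mm across, 19 mm high, left of the rocker; origin under its centre
Things that resemble listed ones, but are neither listed nor needed, are in the scene too. Of the things shaped like the tube, the clear one is meant.

How it is judged:
On the way, in this order (a step that is already met when the one before it is completed fails the run):
1. the tube is snapped home in both clips, its cap on the stop's outer side (x of shoulder in the frame of clip_cap between -0.003 and 0.003 m and z of shoulder in the frame of clip_cap between -0.0025 and 0.0025 m and x of shank in the frame of clip_tip between -0.003 and 0.003 m and z of shank in the frame of clip_tip between -0.0025 and 0.0025 m and y of shoulder in the frame of clip_cap between 0.007 and 0.03 m), for 0.2 s.
2. the cap's shoulder is pushed up against the stop, with more than 5 N (x of shoulder in the frame of clip_cap between -0.003 and 0.003 m and z of shoulder in the frame of clip_cap between -0.0025 and 0.0025 m and x of shank in the frame of clip_tip between -0.003 and 0.003 m and z of shank in the frame of clip_tip between -0.0025 and 0.0025 m and y of shoulder in the frame of clip_cap below 0.01 m and contact force between tube and stop_near above 5 N), for 0.04 s.
At the end, for the whole second after the job is handed in: the tube lies at rest, released, home in both clips (its axis within 2.5 mm of home in height and 3 mm sideways at each clip), with the cap's shoulder within 2 mm of the stop (x of shoulder in the frame of clip_cap between -0.003 and 0.003 m and z of shoulder in the frame of clip_cap between -0.0025 and 0.0025 m and x of shank in the frame of clip_tip between -0.003 and 0.003 m and z of shank in the frame of clip_tip between -0.0025 and 0.0025 m and y of shoulder in the frame of clip_cap between 0.006 and 0.01 m and linear speed of tube below 0.01 m/s); the robot touches nothing.
It fails at once if the tube is pressed onto the clips' saddles with more than 30 N, against the stop with more than 25 N, or jammed into the rocker with more than 60 N (contact force between tube and saddles_near above 30 N or contact force between tube and stop_near above 25 N or contact force between tube and rocker above 60 N).
It fails at once if the gripper or arm pushes on the rocker with more than 20 N (contact force between any of the fingers, the arm and rocker above 20 N).
It fails at once if the timer, tip box, marker or tape roll is moved more than 20 mm (distance of any of timer, tip_box, marker, tape from where it was at the start of the episode above 0.02 m).
It also fails if it takes over 38 s, if anything falls off the work surface, if the arm or the gripper's body presses on something with over 40 N, if the wrist force passes 120 N, or if a joint passes its speed limit or range.

## Robot

A 7-joint arm with a two-finger parallel gripper is mounted at the origin on the work surface; the furniture and walls round the work are solid. World frame = base frame: x ahead of the robot, y to its left, z up, the work surface at z = 0. Lengths are in m, angles in rad, forces in N, time in s.
With the tool pointing down it reaches from about 0.4 to 0.85 m from the base axis. Payload 10.4 kg.
Tool frame: the origin (TCP) lies midway between the tips of the shut fingers; the grasp point (between the pads) lies 19 mm behind it; z points along the fingers, y is the line along which they close (so a half turn about z gives the same grasp; the last joint's range is limited). The gripper opens to 87 mm and grips with 3 to 60 N. Pads are 19 mm wide; open, the fingers measure 117 mm over their backs; the gripper's body (75 mm by 190 mm) begins 51 mm behind the grasp point.
Start: joints at [1.227, 0.332, -0.065, 1.46, 0.022, 1.35, -0.088], TCP at [0.197, -0.593, 0.223] pointing down, gripper open.
Joint ranges: [-2.6, 2.6], [-0.5, 2.12], [-1.47, 1.34], [0.16, 2.42], [-1.27, 4.41], [0.06, 2.06], [-2.6, 2.6]. Speed limits (rad/s): [2.22, 2.22, 2.79, 2.79, 3.14, 3.14, 3.14].

## Interface

Orientations are given as a unit quaternion [x, y, z, w].
In Python, from bench import sensors, eyes, order gives the robot as it stands.
- The arm moves only by the tool arm_command, never from a script. Its argument "steps" is a list of rows, each an object with "rot": the turn, a rotation vector about the world's x, y, z in degrees, a list of three; "slide": the shift along the world's x, y, z in m, a list of three; "grip": the opening, from 0 (shut) to 1 (fully open). A call has exactly 8 rows; each row shifts and turns the commanded pose from where the row before left it; what a row does not reach is not made up. A row lasts 1/8 s, in which the tool goes at most 62.5 mm and 10.7 degrees, less where a joint would pass 70% of its speed; a pose out of reach is approached as far as the arm can. A call with a gripper value outside its range is refused whole. The fingers move at their own pace and stop on an object; "newtons" is the grip in N (left out, the last holds). Time passes only in rows, so rows that do not move let the fingers close, or fill a call up. It gives the time, the measured TCP pose, the force, the opening and the grip force at its end, in the units of the state.
- sensors.read_state(): the state, without advancing time (a new reading comes with each control period).
- eyes.camera(name): name is "scene" or "top"; returns a dict with "pixels" (480x640x3 uint8, red, green, blue), "intrinsics" (3x3 intrinsics, pixels), "pose" (4x4, takes a point from camera to world coordinates). Camera axes: x right, y down, z forward; pixel columns grow to the right and rows downward; lengths in m; the calibration is good to about 2 mm. A picture is of the moment at which its call begins. There is no depth.
- order.close_job(): hands the job in; it is judged then, once.
Trained networks look in a picture, given as the dict that the camera call returned (one of the last four; its "shot" number tells which), for a name from the list of things; names that differ only in an ending like _2 or _b are one class to them, and where a whole thing is asked for, a point or a joint stands for the part that bears it (a point fixed in the world has none). Each returns a list of dicts, best first, with "conf" (0 to 1); they miss things now and then, are a little off and sometimes report something else, mostly with a low value. They report only what shows in the picture. A call takes as long as a camera call. They do not tell look-alikes from the thing itself.
- eyes.look_for(name, picture): "bbox" ([left, top, right, bottom] in pixels, round what is visible of it).
The state is a dict: "time": time; "joint_positions": joint angles; "joint_vel": joint speeds; "joint_torque": joint torques, N m; "ee_pos": TCP position; "eef_rot": TCP orientation; "ft_force": force on the tool from outside, world axes, zero at the start; "torque": the same for the moment, N m; "width": finger opening in m; "grip_force": force on a finger pad.
Only numpy, scipy, OpenCV 4.12 (cv2) and the standard library are available. Lean on these libraries where they do the work, as an engineer would, in place of code of your own. Each camera call takes 0.05 s, during which the arm holds its last target. There are 200 camera calls.

## Working session

There is one attempt and no reset: what is moved stays moved. The work goes in short steps, Python scripts to look and compute and a tool call to move; the robot and the scene stay as the last step left them, time stands still between calls to the robot, and variables do not carry over. Pictures are saved under pics/ and viewed, at most 10 in all, crops included, and the job is handed in when it is done.

Besides the shell and the picture viewer there is one more tool, called after ">>>" as name(argument=value, ...), one argument or row to a line, values as JSON. arm_command: Moves the arm, as the interface text tells. Its arguments: {"type":"object","properties":{"steps":{"type":"array","items":{"type":"object","properties":{"rot":{"type":"array","items":{"type":"number"}},"slide":{"type":"array","items":{"type":"number"}},"grip":{"type":"number"}}}},"newtons":{"type":"number"}},"required":["steps"]}

```bash
mkdir -p pics; cat > h.py <<'E'
import numpy as np, cv2
from bench import sensors, eyes, order
from scipy.spatial.transform import Rotation as R
def ray(p,u,v):
    d=np.linalg.inv(p["intrinsics"])@[u,v,1.]; T=np.array(p["pose"]); return T[:3,3],T[:3,:3]@d
def onz(p,u,v,z):
    o,d=ray(p,u,v); return o+d*(z-o[2])/d[2]
def proj(p,X):
    T=np.array(p["pose"]); c=T[:3,:3].T@(np.array(X)-T[:3,3]); q=p["intrinsics"]@c; return q[:2]/q[2]
def tri(p,a,q,b):
    o1,d1=ray(p,*a);o2,d2=ray(q,*b)
    s=np.linalg.lstsq(np.c_[d1,-d2],o2-o1,rcond=None)[0]
    x,y=o1+s[0]*d1,o2+s[1]*d2; return (x+y)/2,np.linalg.norm(x-y)
def save(p,n,box=None,k=1):
    im=p["pixels"][:,:,::-1]
    if box: im=im[box[1]:box[3],box[0]:box[2]]
    cv2.imwrite("pics/"+n,cv2.resize(im,None,fx=k,fy=k,interpolation=cv2.INTER_CUBIC))
E
python3 - <<'E'
from h import *
np.set_printoptions(precision=4,suppress=True)
P={n:eyes.camera(n) for n in("scene","top")}
for n,p in P.items():
    save(p,n+".png"); print(n,np.array(p["pose"]),p["intrinsics"][0],p["intrinsics"][1])
    for t in("tube","tube_rest","rocker","clip_cap","stop_near","saddles_near","marker","tape","timer"):
        print(t,[(np.round(d["bbox"]).tolist(),round(d["conf"],2)) for d in eyes.look_for(t,p)[:4]])
s=sensors.read_state();print(s["time"],s["ee_pos"],s["eef_rot"],s["ft_force"],s["width"])
E
```

```text
scene [[ 0.5573 -0.359   0.7487 -0.3655]
 [-0.8303 -0.2366  0.5046 -0.5744]
 [-0.004  -0.9029 -0.4299  0.5984]
 [ 0.      0.      0.      1.    ]] [462.7364   0.     318.7705] [  0.     462.7364 240.031 ]
tube [([376.0, 268.0, 420.0, 285.0], 0.71), ([426.0, 355.0, 465.0, 395.0], 0.68)]
tube_rest [([252.0, 200.0, 353.0, 245.0], 0.61)]
rocker [([261.0, 199.0, 354.0, 272.0], 0.84)]
clip_cap [([258.0, 205.0, 355.0, 245.0], 0.61)]
stop_near [([388.0, 246.0, 418.0, 264.0], 0.46)]
saddles_near [([376.0, 269.0, 422.0, 287.0], 0.55)]
marker [([259.0, 289.0, 311.0, 296.0], 0.75)]
tape [([201.0, 220.0, 231.0, 238.0], 0.59)]
timer []
top [[-0.0053 -0.9936  0.1125  0.4195]
 [-1.      0.0055  0.0019  0.0243]
 [-0.0025 -0.1125 -0.9937  1.2397]
 [ 0.      0.      0.      1.    ]] [437.8376   0.     319.3232] [  0.     437.8376 238.9067]
tube [([467.0, 305.0, 481.0, 346.0], 0.63), ([235.0, 185.0, 334.0, 267.0], 0.38)]
tube_rest [([380.0, 237.0, 416.0, 258.0], 0.94)]
rocker [([236.0, 186.0, 333.0, 266.0], 0.73)]
clip_cap []
stop_near []
saddles_near []
marker [([300.0, 292.0, 338.0, 320.0], 0.62), ([234.0, 187.0, 333.0, 269.0], 0.5)]
tape [([163.0, 224.0, 191.0, 260.0], 0.62)]
timer [([357.0, 172.0, 388.0, 200.0], 0.91)]
1.0 [ 0.1971 -0.5931  0.2226] [0.9872 0.1597 0.     0.    ] [ 0.0514  0.1328 -1.3466] 0.08701337237830027
```

View pics/top.png

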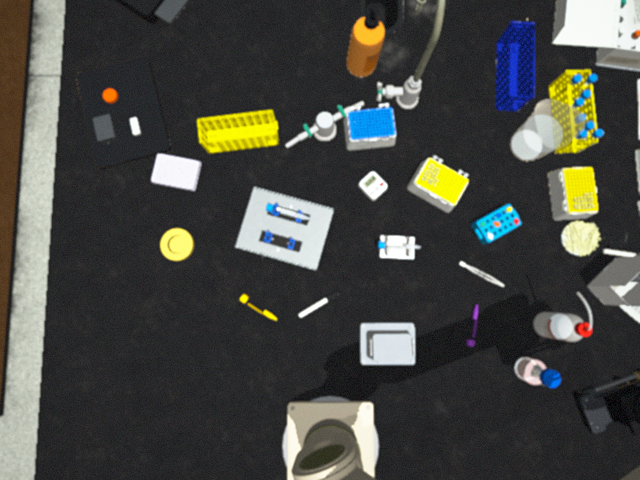

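View pics/scene.png

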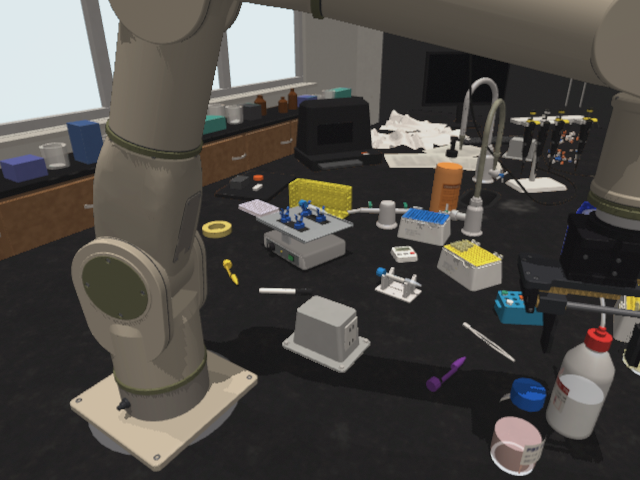

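```bash
python3 - <<'E'
from h import *
p=eyes.camera("top");q=eyes.camera("scene")
np.save("pics/top.npy",p,allow_pickle=True);np.save("pics/scene.npy",q,allow_pickle=True)
a=cv2.resize(p["pixels"][180:275,225:430,::-1],(800,371),interpolation=cv2.INTER_CUBIC)
b=cv2.resize(q["pixels"][195:305,250:430,::-1],(800,489),interpolation=cv2.INTER_CUBIC)
cv2.imwrite("pics/ctop.png",a);cv2.imwrite("pics/cscene.png",b)
E
```

```text
(no output)
```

View pics/ctop.png

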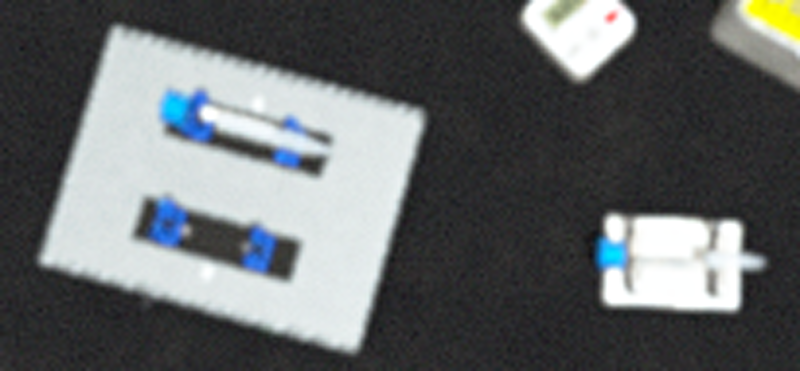

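View pics/cscene.png

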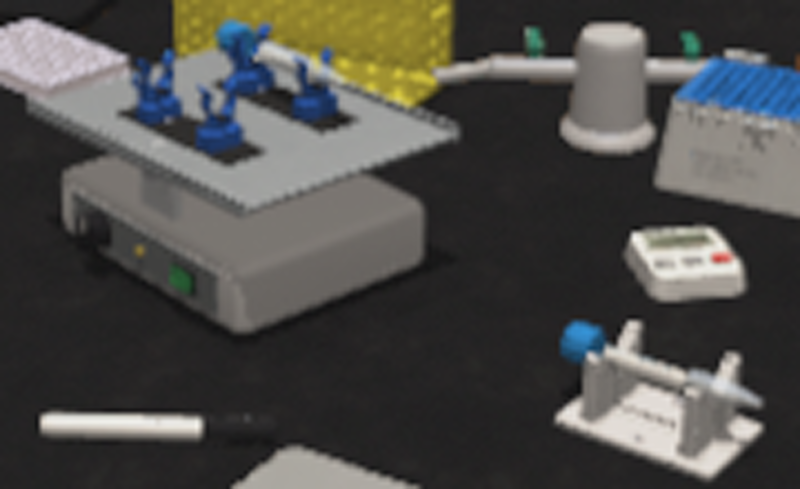

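The tube meant is the clear one with the blue cap in the white rest: cap at top (382,245), scene (380,272). The others don't fit: yellow (257,307) and purple (473,325) are not clear, and the tube at (290,212) is already in the far lane. The crops confirm this. The empty lane has its clips at top crop (168,222) and (260,247), stop end to the left.

```bash
cat > m.py <<'E'
from h import *
from scipy.optimize import least_squares
np.set_printoptions(precision=4,suppress=True)
p=np.load("pics/top.npy",allow_pickle=True).item();q=np.load("pics/scene.npy",allow_pickle=True).item()
T=lambda x,y:((x+.5)/3.902-.5+225,(y+.5)/3.902-.5+180)
S=lambda x,y:((x+.5)/4.444-.5+250,(y+.5)/4.444-.5+195)
def blobs(pic,box):
    x0,y0,x1,y1=box;im=pic["pixels"][y0:y1,x0:x1];h=cv2.cvtColor(im,cv2.COLOR_RGB2HSV)
    m=((h[...,0]>95)&(h[...,0]<130)&(h[...,1]>120)&(h[...,2]>60)).astype(np.uint8)
    n,l,s,c=cv2.connectedComponentsWithStats(m,connectivity=8)
    return [(s[i,4],c[i]+[x0,y0],s[i,:4]+[x0,y0,0,0]) for i in range(1,n) if s[i,4]>3]
def tray(x,X):   # tray frame: origin on the tray top middle
    r=R.from_euler("z",x[2])*R.from_euler("x",x[3])
    return np.array([x[0],x[1],.08])+r.apply(np.array(X)+[0,0,.0165])
E
cat > fit.py <<'E'
from m import *
a,b=.084,.111
obs=[(p,(-a,b,0),T(40,263)),(p,(a,b,0),T(113,25)),(p,(a,-b,0),T(425,110)),(p,(-a,-b,0),T(357,352)),
(q,(-a,b,0),S(27,97)),(q,(-a,-b,0),S(247,207)),(q,(a,-b,0),S(460,127))]
def f(x):
    d=[];
    for pic,X,uv in obs:
        o=x[4:6] if pic is p else x[6:8]
        d.append(proj(pic,tray(x,X))+o-uv)
    return np.r_[np.concatenate(d),x[4:]/1.]
s=least_squares(f,[.49,.13,-.27,0,0,0,0,0]);print(s.x,s.fun.round(2))
for n,bx,pic in(("top",(225,180,430,275),p),("scene",(250,195,430,305),q)):
    for z in blobs(pic,bx):print(n,z[0],z[1].round(1),z[2])
x=s.x
for X in((-.037,-.031-.0 ,.03),(-.037,.031,.03)):print("clip",tray(x,X),proj(p,tray(x,X))+x[4:6],proj(q,tray(x,X))+x[6:8])
print("cap",onz(p,*T(611,252),.037),"tip",onz(p,*T(765,262),.037),"cap tri",tri(p,T(611,252),q,S(583,342)),"tip tri",tri(p,T(766,262),q,S(762,402)))
E
python3 fit.py
```

```text
[ 0.5825  0.1173 -0.2777 -0.0236 -0.2107  0.778   0.5935 -1.2349] [ 0.25 -0.46 -0.24  0.24 -0.04  0.08  0.24 -0.64 -0.21  0.61 -0.62  0.16
  0.25  0.47 -0.21  0.78  0.59 -1.23]
top 108 [272.2 209.2] [266 204  14  12]
top 5 [299.2 211.4] [298 211   3   2]
top 23 [298. 220.] [295 218   7   5]
top 83 [267.5 236.7] [263 231  10  12]
top 68 [291.2 243.7] [287 238   9  12]
top 47 [380.1 244.3] [377 240   8   9]
scene 195 [302.4 213.9] [294 200  17  29]
scene 9 [287.1 207.3] [286 206   3   4]
scene 81 [284.6 216.6] [280 208  11  15]
scene 252 [417.7 214.3] [402 208  28  14]
scene 63 [320.1 217.5] [316 210  10  12]
scene 4 [296.  217.5] [296 216   1   4]
scene 72 [380.2 271. ] [376 267  10  10]
clip [0.5387 0.0987 0.1272] [290.8259 242.46  ] [299.2326 216.5893]
clip [0.5557 0.1583 0.1258] [267.6292 236.0594] [285.2585 210.4326]
cap [ 0.54   -0.1441  0.037 ] tip [ 0.5323 -0.2528  0.037 ] cap tri (array([ 0.5405, -0.145 ,  0.0397]), np.float64(0.0029275773264807853)) tip tri (array([ 0.5324, -0.2535,  0.0413]), np.float64(0.002229700663973607))
```

>>> arm_command(
  steps=[
    {"slide": [0,0.03,0.04],"rot": [0,0,8.45],"grip": 1},
    {"slide": [0.03,0.045,0.01],"rot": [0,0,8.45],"grip": 1},
    {"slide": [0.04,0.045,0],"rot": [0,0,8.45],"grip": 1},
    {"slide": [0.04,0.045,0],"rot": [0,0,8.45],"grip": 1},
    {"slide": [0.04,0.045,0],"rot": [0,0,8.45],"grip": 1},
    {"slide": [0.04,0.045,0],"rot": [0,0,8.45],"grip": 1},
    {"slide": [0.04,0.045,-0.02],"rot": [0,0,8.45],"grip": 1},
    {"slide": [0.04,0.045,-0.02],"rot": [0,0,8.45],"grip": 1},
  ],
  newtons=25,
)

```text
time: 2.1
ee_pos: [0.4671, -0.2481, 0.2331]
eef_rot: [0.73, 0.683, 0.0, 0.001]
ft_force: [0.2, -1.5, -0.8]
width: 0.0872
grip_force: 0.0
```

>>> arm_command(
  steps=[
    {"slide": [0.024,0.018,-0.03],"grip": 1},
    {"slide": [0.024,0.018,-0.04],"grip": 1},
    {"slide": [0.024,0.019,-0.04],"grip": 1},
    {"slide": [0,0,-0.04],"grip": 1},
    {"slide": [0,0,-0.034],"grip": 1},
    {"slide": [0,0,-0.02],"grip": 1},
    {"slide": [0,0,-0.01],"grip": 1},
    {"slide": [0,0,0],"grip": 1},
  ],
)

```text
schema error: expected keys rot, slide, grip
```

```bash
python3 - <<'E'
from h import *
q=eyes.camera("scene"); save(q,"g1.png",(340,210,460,310),6)
E
```

```text
(no output)
```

View pics/g1.png

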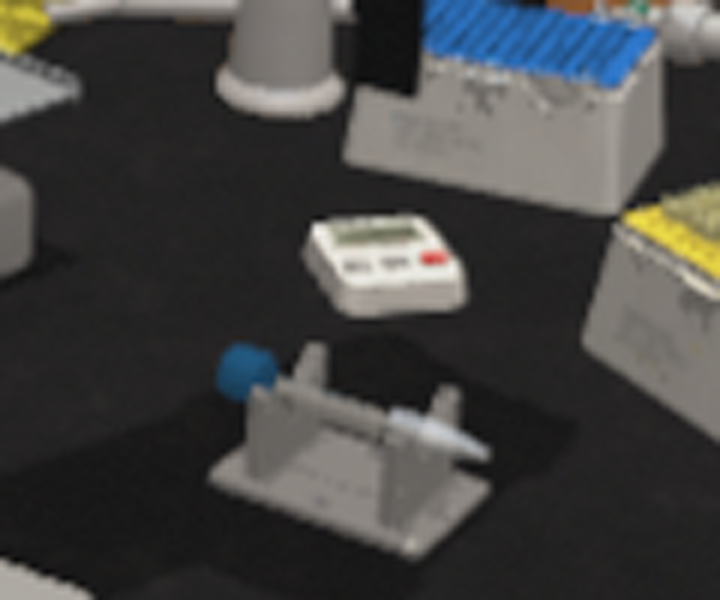

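The move was refused because each row needs all three keys. The picture shows the undisturbed tube in its rest, cap at crop (247,370). I'll resend it with rot included.

>>> arm_command(
  steps=[
    {"slide": [0.024,0.018,-0.03],"rot": [0,0,0],"grip": 1},
    {"slide": [0.024,0.018,-0.04],"rot": [0,0,0],"grip": 1},
    {"slide": [0.024,0.019,-0.04],"rot": [0,0,0],"grip": 1},
    {"slide": [0,0,-0.04],"rot": [0,0,0],"grip": 1},
    {"slide": [0,0,-0.034],"rot": [0,0,0],"grip": 1},
    {"slide": [0,0,-0.02],"rot": [0,0,0],"grip": 1},
    {"slide": [0,0,-0.01],"rot": [0,0,0],"grip": 1},
    {"slide": [0,0,0],"rot": [0,0,0],"grip": 1},
  ],
)

```text
time: 3.15
ee_pos: [0.5381, -0.1946, 0.0194]
eef_rot: [0.732, 0.682, 0.0, 0.0]
ft_force: [0.8, 0.6, 0.1]
width: 0.0871
grip_force: 0.0
```

```bash
python3 - <<'E'
from h import *
q=eyes.camera("scene"); save(q,"g2.png",(340,210,460,310),6)
E
```

```text
(no output)
```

View pics/g2.png

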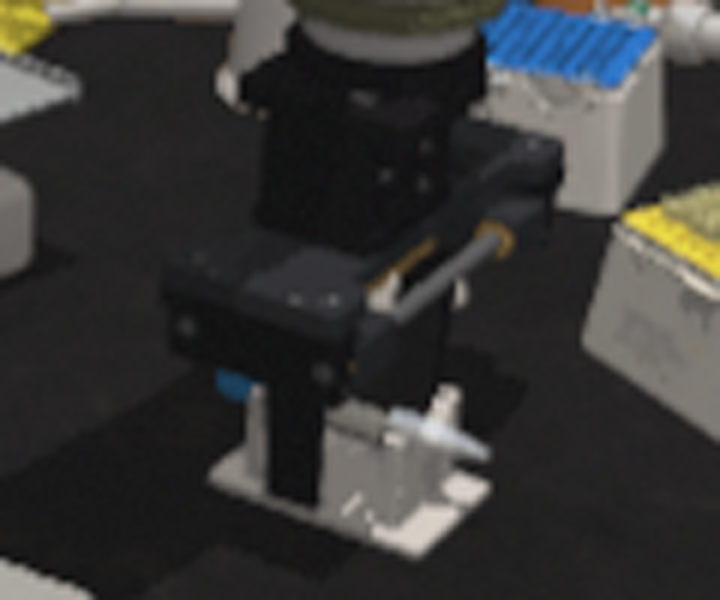

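>>> arm_command(
  steps=[
    {"slide": [0,0,0],"rot": [0,0,0],"grip": 0},
    {"slide": [0,0,0],"rot": [0,0,0],"grip": 0},
    {"slide": [0,0,0],"rot": [0,0,0],"grip": 0},
    {"slide": [0,0,0],"rot": [0,0,0],"grip": 0},
    {"slide": [0,0,0],"rot": [0,0,0],"grip": 0},
    {"slide": [0,0,0.01],"rot": [0,0,0],"grip": 0},
    {"slide": [0,0,0.03],"rot": [0,0,0],"grip": 0},
    {"slide": [0,0,0.05],"rot": [0,0,0],"grip": 0},
  ],
  newtons=40,
)

```text
time: 4.2
ee_pos: [0.5369, -0.1941, 0.1095]
eef_rot: [0.731, 0.682, -0.0, -0.001]
ft_force: [0.5, -0.4, 0.5]
width: 0.015
grip_force: 0.0
```

```bash
python3 - <<'E'
from h import *
s=sensors.read_state();print(s["width"],s["grip_force"])
q=eyes.camera("scene"); save(q,"g3.png",(330,190,450,290),6)
E
```

```text
0.014987909291040475 0.0
```

View pics/g3.png

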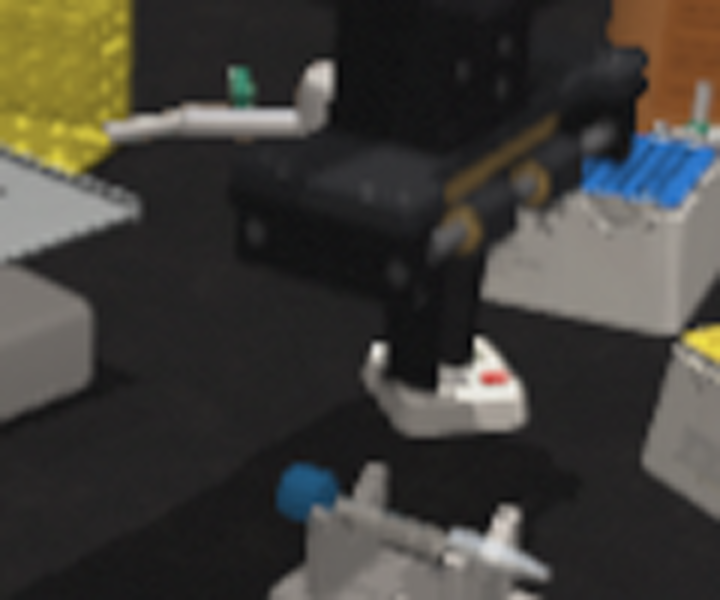

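>>> arm_command(
  steps=[
    {"slide": [0.001,0,0],"rot": [0,0,0],"grip": 0.6},
    {"slide": [0,0,-0.02],"rot": [0,0,0],"grip": 0.6},
    {"slide": [0,0,-0.02],"rot": [0,0,0],"grip": 0.6},
    {"slide": [0,0,-0.02],"rot": [0,0,0],"grip": 0.6},
    {"slide": [0,0,-0.02],"rot": [0,0,0],"grip": 0.6},
    {"slide": [0,0,-0.01],"rot": [0,0,0],"grip": 0.6},
    {"slide": [0,0,0],"rot": [0,0,0],"grip": 0},
    {"slide": [0,0,0],"rot": [0,0,0],"grip": 0},
  ],
  newtons=40,
)

```text
time: 5.25
ee_pos: [0.5395, -0.1946, 0.0198]
eef_rot: [0.731, 0.682, 0.0, 0.001]
ft_force: [-0.3, 0.1, 1.0]
width: 0.0393
grip_force: 0.0
```

>>> arm_command(
  steps=[
    {"slide": [0,0,0],"rot": [0,0,0],"grip": 0},
    {"slide": [0,0,0],"rot": [0,0,0],"grip": 0},
    {"slide": [0,0,0],"rot": [0,0,0],"grip": 0},
    {"slide": [0,0,0],"rot": [0,0,0],"grip": 0},
    {"slide": [0,0,0],"rot": [0,0,0],"grip": 0},
    {"slide": [0,0,0],"rot": [0,0,0],"grip": 0},
    {"slide": [0,0,0],"rot": [0,0,0],"grip": 0},
    {"slide": [0,0,0],"rot": [0,0,0],"grip": 0},
  ],
)

```text
time: 6.25
ee_pos: [0.538, -0.1945, 0.0194]
eef_rot: [0.732, 0.682, -0.001, -0.001]
ft_force: [-5.4, 0.7, 4.7]
width: 0.0163
grip_force: 40.0
```

>>> arm_command(
  steps=[
    {"slide": [0,0,0.03],"rot": [0,0,0],"grip": 0},
    {"slide": [0,0,0.055],"rot": [0,0,0],"grip": 0},
    {"slide": [0,0.02,0.055],"rot": [0,0,-1],"grip": 0},
    {"slide": [0.002,0.059,0],"rot": [0,0,-2],"grip": 0},
    {"slide": [0.002,0.06,0],"rot": [0,0,-2],"grip": 0},
    {"slide": [0.002,0.06,0],"rot": [0,0,-2],"grip": 0},
    {"slide": [0.002,0.06,0],"rot": [0,0,-2],"grip": 0},
    {"slide": [0.002,0.06,0],"rot": [0,0,-2.9],"grip": 0},
  ],
)

```text
time: 7.25
ee_pos: [0.5488, 0.1262, 0.1596]
eef_rot: [0.799, 0.602, 0.0, 0.0]
ft_force: [0.0, -0.4, -1.1]
width: 0.0161
grip_force: 40.0
```

```bash
python3 - <<'E'
from h import *
s=sensors.read_state();print(s["ee_pos"],s["eef_rot"],s["width"],s["grip_force"],s["ft_force"],s["joint_positions"])
for n in("scene","top"):
    q=eyes.camera(n); np.save("pics/h_%s.npy"%n,q,allow_pickle=True)
a=cv2.resize(np.load("pics/h_scene.npy",allow_pickle=True).item()["pixels"][175:255,250:370,::-1],(720,480),interpolation=cv2.INTER_CUBIC)
cv2.imwrite("pics/h1.png",a)
E
```

```text
[0.5488463  0.12623824 0.15955641] [7.98780547e-01 6.01622298e-01 2.96575340e-04 3.99490566e-04] 0.01607988011386371 39.98042106628418 [ 0.01423838 -0.38599137 -1.14058259] [ 0.26452011  0.31373226 -0.67868398  1.68245089  0.20860205  1.21813711
 -0.74241413]
```

View pics/h1.png

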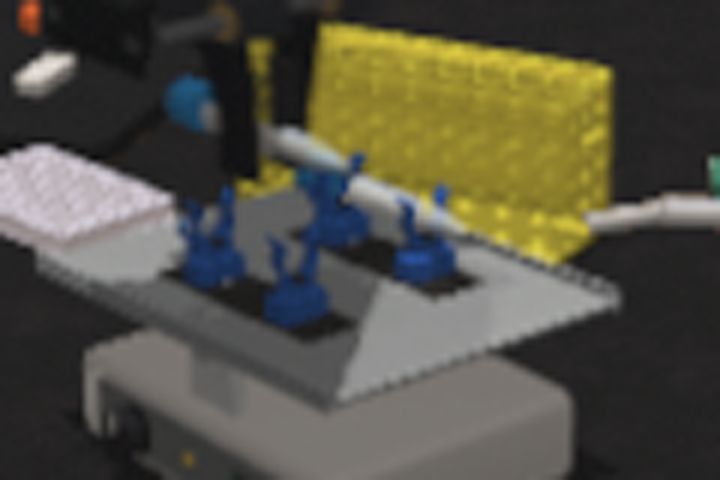

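The tube is held level and straight above the lane. The cap is at crop (190,102), the near clips' lips at about (186–229,190–210) and (274–312,237), and the stop lies beside the left one. Next I compare kinematics with the image.

```bash
cat > c.py <<'E'
from m import *
x=np.array([0.5825,0.1173,-0.2777,-0.0236]);so=np.array([.59,-1.23]);to=np.array([-.21,.78])
h=np.load("pics/h_scene.npy",allow_pickle=True).item();t=np.load("pics/h_top.npy",allow_pickle=True).item()
g=np.array([.5488,.1262,.1596+.0176]);a=2*np.arctan2(.6016,.7988);d=np.array([np.cos(a),np.sin(a),0])
C=lambda uv:(np.array(uv)-[250,175]+.5)*6-.5
print("yaw of tube",np.degrees(a)-90,"lane",np.degrees(x[2]))
cc=g+d*(.1115-.0597)
print("cap centre pred crop",C(proj(h,cc)+so),"raw",C(proj(h,cc)),"tip",C(proj(h,g-d*.0597)+so))
for n,y in(("cap",.031),("tip",-.031)):
    for sx in(-.015,.015,0):
        z=.042 if sx else .03
        P=tray(x,(-.037+sx,y,z));print(n,sx,C(proj(h,P)+so))
    for sx in(-.013,.013):print(" base",sx,C(proj(h,tray(x,(-.037+sx,y,0)))+so))
for n,X in(("L",(-.084,.111,0)),("F",(-.084,-.111,0)),("R",(.084,-.111,0))):print(n,C(proj(h,tray(x,X))+so))
for z in blobs(h,(250,175,370,255)):print(z[0],C(z[1]).round(),(C(z[2][:2])).round(),z[2][2:]*6)
for z in blobs(t,(225,180,340,275)):print("top",z[0],z[1].round(1),z[2])
print("top cap pred",proj(t,cc)+to, proj(t,cc))
E
python3 c.py
```

```text
yaw of tube -16.031021895836375 lane -15.911037970782962
cap centre pred crop [189.0174  96.2315] raw [185.4774 103.6115] tip [343.2728 163.1234]
cap -0.015 [185.878  198.3542]
cap 0.015 [239.3069 182.4879]
cap 0 [214.0953 215.1521]
 base -0.013 [194.3992 283.6077]
 base 0.013 [240.0187 269.0254]
tip -0.015 [269.6563 235.1061]
tip 0.015 [323.7871 218.152 ]
tip 0 [297.9381 252.0897]
 base -0.013 [277.2114 322.8279]
 base 0.013 [323.4191 307.2559]
L [ 35.3871 254.8542]
F [329.9518 400.6664]
R [622.7623 294.4901]
48 [188.  99.] [170.  74.] [48 60]
173 [314. 250.] [266. 170.] [102 162]
82 [215. 251.] [188. 188.] [ 60 102]
5 [194. 211.] [188. 206.] [18 18]
66 [422. 256.] [398. 212.] [60 72]
top 7 [299.4 211.3] [298 210   4   3]
top 23 [298.2 220.2] [295 218   7   5]
top cap pred [257.9453 230.5727] [258.1553 229.7927]
```

>>> arm_command(
  steps=[
    {"slide": [-0.0025,0.0045,0],"rot": [-0.96,0.27,0],"grip": 0},
    {"slide": [0,0,-0.01],"rot": [0,0,0],"grip": 0},
    {"slide": [0,0,-0.01],"rot": [0,0,0],"grip": 0},
    {"slide": [0,0,-0.006],"rot": [0,0,0],"grip": 0},
    {"slide": [0,0,-0.004],"rot": [0,0,0],"grip": 0},
    {"slide": [0,0,-0.003],"rot": [0,0,0],"grip": 0},
    {"slide": [0,0,0],"rot": [0,0,0],"grip": 0},
    {"slide": [0,0,0],"rot": [0,0,0],"grip": 0},
  ],
)

```text
time: 8.35
ee_pos: [0.5465, 0.1291, 0.1264]
eef_rot: [0.798, 0.602, -0.007, 0.005]
ft_force: [-0.0, -0.5, -0.5]
width: 0.0161
grip_force: 40.0
```

```bash
python3 - <<'E'
from h import *
s=sensors.read_state();print(s["ee_pos"],s["eef_rot"],s["ft_force"],s["torque"])
for n in("scene","top"):
    q=eyes.camera(n); np.save("pics/i_%s.npy"%n,q,allow_pickle=True)
cv2.imwrite("pics/i1.png",cv2.resize(np.load("pics/i_scene.npy",allow_pickle=True).item()["pixels"][190:250,265:345,::-1],(800,600),interpolation=cv2.INTER_CUBIC))
E
```

```text
[0.54654855 0.12908141 0.12640085] [ 0.79818865  0.60234606 -0.00673498  0.00536151] [-0.01913664 -0.51435584 -0.4517385 ] [ 0.01791441 -0.11275074  0.06826167]
```

View pics/i1.png

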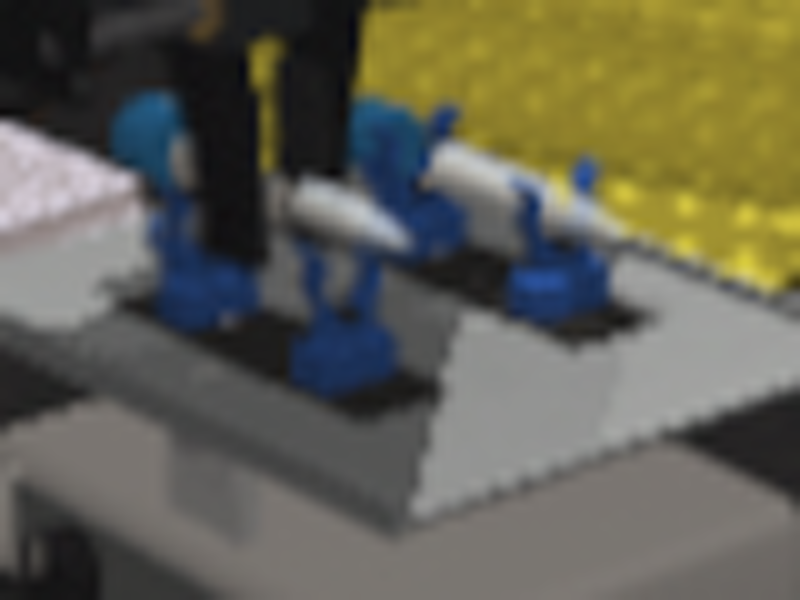

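Nearly aligned: the tube tip is at crop (408,243), with the clip_tip lips at (310,250) and (365,245). From here I feel for the lips.

>>> arm_command(
  steps=[
    {"slide": [0,0,-0.002],"rot": [0,0,0],"grip": 0},
    {"slide": [0,0,-0.002],"rot": [0,0,0],"grip": 0},
    {"slide": [0,0,-0.001],"rot": [0,0,0],"grip": 0},
    {"slide": [0,0,-0.001],"rot": [0,0,0],"grip": 0},
    {"slide": [0,0,-0.001],"rot": [0,0,0],"grip": 0},
    {"slide": [0,0,0],"rot": [0,0,0],"grip": 0},
    {"slide": [0,0,0],"rot": [0,0,0],"grip": 0},
    {"slide": [0,0,0],"rot": [0,0,0],"grip": 0},
  ],
)

```text
time: 9.45
ee_pos: [0.5467, 0.1293, 0.1197]
eef_rot: [0.798, 0.602, -0.006, 0.005]
ft_force: [-1.2, -0.0, 4.6]
width: 0.0162
grip_force: 40.0
```

```bash
cat > r.py <<'E'
from h import *
np.set_printoptions(precision=4,suppress=True)
s=sensors.read_state();L=R.from_euler("z",-.2777)*R.from_euler("x",-.0236)
print(s["time"],s["ee_pos"],"F lane",L.inv().apply(s["ft_force"]),"M lane",L.inv().apply(s["torque"]),s["eef_rot"],s["grip_force"])
print("TCP rel. to model mid",L.inv().apply(np.array(s["ee_pos"])-[.5472,.1285,.1265]))
E
python3 r.py
```

```text
9.45 [0.5467 0.1293 0.1197] F lane [-1.1308 -0.4642  4.6159] M lane [ 0.0091  0.1319 -0.0999] [ 0.7982  0.6024 -0.0065  0.0055] 39.983670115470886
TCP rel. to model mid [-0.0007  0.0008 -0.0068]
```

>>> arm_command(
  steps=[
    {"slide": [-0.0014,0.0004,0],"rot": [0,0,0],"grip": 0},
    {"slide": [0,0,-0.001],"rot": [0,0,0],"grip": 0},
    {"slide": [0,0,-0.001],"rot": [0,0,0],"grip": 0},
    {"slide": [0,0,-0.001],"rot": [0,0,0],"grip": 0},
    {"slide": [0,0,0],"rot": [0,0,0],"grip": 0},
    {"slide": [0,0,0],"rot": [0,0,0],"grip": 0},
    {"slide": [0,0,0],"rot": [0,0,0],"grip": 0},
    {"slide": [0,0,0],"rot": [0,0,0],"grip": 0},
  ],
)

```text
time: 10.45
ee_pos: [0.5461, 0.1295, 0.1171]
eef_rot: [0.798, 0.602, -0.006, 0.006]
ft_force: [1.6, -0.4, 6.8]
width: 0.0162
grip_force: 40.0
```

```bash
python3 r.py
```

```text
10.45 [0.5461 0.1295 0.1171] F lane [ 1.6191 -0.1188  6.7601] M lane [ 0.0992 -0.596  -0.1085] [ 0.7983  0.6022 -0.0057  0.0059] 39.98456597328186
TCP rel. to model mid [-0.0013  0.0009 -0.0094]
```

>>> arm_command(
  steps=[
    {"slide": [0.0007,-0.0002,-0.001],"rot": [0,0,0],"grip": 0},
    {"slide": [0,0,-0.001],"rot": [0,0,0],"grip": 0},
    {"slide": [0,0,-0.001],"rot": [0,0,0],"grip": 0},
    {"slide": [0,0,-0.001],"rot": [0,0,0],"grip": 0},
    {"slide": [0,0,0],"rot": [0,0,0],"grip": 0},
    {"slide": [0,0,0],"rot": [0,0,0],"grip": 0},
    {"slide": [0,0,0],"rot": [0,0,0],"grip": 0},
    {"slide": [0,0,0],"rot": [0,0,0],"grip": 0},
  ],
)

```text
time: 11.45
ee_pos: [0.5458, 0.1292, 0.112]
eef_rot: [0.798, 0.602, -0.007, 0.005]
ft_force: [4.8, 0.9, -3.1]
width: 0.016
grip_force: 40.0
```

```bash
python3 r.py
```

```text
11.45 [0.5458 0.1292 0.112 ] F lane [ 4.382   2.2373 -3.0459] M lane [ 0.5424 -1.0508 -0.0946] [ 0.7982  0.6023 -0.0068  0.0053] 39.98560845851898
TCP rel. to model mid [-0.0015  0.0006 -0.0145]
```

>>> arm_command(
  steps=[
    {"slide": [0.0012,-0.0003,-0.001],"rot": [0,0,0],"grip": 0},
    {"slide": [0,0,-0.001],"rot": [0,0,0],"grip": 0},
    {"slide": [0,0,-0.001],"rot": [0,0,0],"grip": 0},
    {"slide": [0,0,0],"rot": [0,0,0],"grip": 0},
    {"slide": [0,0,0],"rot": [0,0,0],"grip": 0},
    {"slide": [0,0,0],"rot": [0,0,0],"grip": 0},
    {"slide": [0,0,0],"rot": [0,0,0],"grip": 0},
    {"slide": [0,0,0],"rot": [0,0,0],"grip": 0},
  ],
)

```text
time: 12.45
ee_pos: [0.5465, 0.1288, 0.1089]
eef_rot: [0.798, 0.602, -0.007, 0.005]
ft_force: [-1.5, -1.1, -3.8]
width: 0.0165
grip_force: 40.0
```

```bash
python3 r.py
```

```text
12.45 [0.5465 0.1288 0.1089] F lane [-1.1172 -1.4226 -3.7905] M lane [-0.3218  0.4046 -0.1419] [ 0.7982  0.6024 -0.0073  0.0051] 39.98728930950165
TCP rel. to model mid [-0.0008  0.0005 -0.0176]
```

>>> arm_command(
  steps=[
    {"slide": [0,0,-0.0005],"rot": [0,0,0],"grip": 0},
    {"slide": [0,0,-0.0005],"rot": [0,0,0],"grip": 0},
    {"slide": [0,0,0],"rot": [0,0,0],"grip": 0},
    {"slide": [0,0,0],"rot": [0,0,0],"grip": 0},
    {"slide": [0,0,0],"rot": [0,0,0],"grip": 0},
    {"slide": [0,0,0],"rot": [0,0,0],"grip": 0},
    {"slide": [0,0,0],"rot": [0,0,0],"grip": 0},
    {"slide": [0,0,0],"rot": [0,0,0],"grip": 0},
  ],
)

```text
time: 13.45
ee_pos: [0.547, 0.129, 0.1083]
eef_rot: [0.798, 0.602, -0.007, 0.005]
ft_force: [-4.5, -2.2, 4.4]
width: 0.0162
grip_force: 40.0
```

```bash
python3 r.py
```

```text
13.45 [0.547  0.129  0.1083] F lane [-3.7244 -3.4407  4.3496] M lane [-0.6531  0.6917 -0.0762] [ 0.7982  0.6024 -0.0068  0.0054] 39.98900234699249
TCP rel. to model mid [-0.0003  0.0008 -0.0182]
```

>>> arm_command(
  steps=[
    {"slide": [-0.0006,0.0002,0],"rot": [-0.35,0.1,0],"grip": 0},
    {"slide": [0,0,0],"rot": [0,0,0],"grip": 0},
    {"slide": [0,0,0],"rot": [0,0,0],"grip": 0},
    {"slide": [-0.0003,-0.001,0],"rot": [0,0,0],"grip": 0},
    {"slide": [-0.0003,-0.001,0],"rot": [0,0,0],"grip": 0},
    {"slide": [-0.0003,-0.001,0],"rot": [0,0,0],"grip": 0},
    {"slide": [0,0,0],"rot": [0,0,0],"grip": 0},
    {"slide": [0,0,0],"rot": [0,0,0],"grip": 0},
  ],
  newtons=45,
)

```text
time: 14.45
ee_pos: [0.5457, 0.1269, 0.1085]
eef_rot: [0.798, 0.603, -0.009, 0.007]
ft_force: [2.5, 4.6, 3.8]
width: 0.0156
grip_force: 45.0
```

```bash
python3 r.py
```

```text
14.45 [0.5457 0.1269 0.1085] F lane [1.1244 4.9641 3.9222] M lane [ 1.0309 -0.2909 -0.0864] [ 0.798   0.6025 -0.0088  0.0071] 44.98553216457367
TCP rel. to model mid [-0.001  -0.0016 -0.0181]
```

>>> arm_command(
  steps=[
    {"slide": [-0.0003,-0.001,0],"rot": [0,0,0],"grip": 0},
    {"slide": [0,0,0],"rot": [0,0,0],"grip": 0},
    {"slide": [-0.0003,-0.001,0],"rot": [0,0,0],"grip": 0},
    {"slide": [0,0,0],"rot": [0,0,0],"grip": 0},
    {"slide": [0,0,0],"rot": [0,0,0],"grip": 0},
    {"slide": [0,0,0],"rot": [0,0,0],"grip": 0},
    {"slide": [0,0,0],"rot": [0,0,0],"grip": 0},
    {"slide": [0,0,0],"rot": [0,0,0],"grip": 0},
  ],
)

```text
time: 15.45
ee_pos: [0.5455, 0.1268, 0.1086]
eef_rot: [0.798, 0.603, -0.007, 0.006]
ft_force: [6.0, 10.9, -0.4]
width: 0.0162
grip_force: 45.0
```

```bash
python3 r.py
```

```text
15.45 [0.5455 0.1268 0.1086] F lane [ 2.7661 12.1099 -0.1455] M lane [ 2.552  -0.7303 -0.1746] [ 0.7976  0.6031 -0.0074  0.0065] 45.00094413757324
TCP rel. to model mid [-0.0011 -0.0017 -0.018 ]
```

>>> arm_command(
  steps=[
    {"slide": [-0.0002,-0.0007,0],"rot": [0,0,0],"grip": 0},
    {"slide": [0,0,0],"rot": [0,0,0],"grip": 0},
    {"slide": [-0.0002,-0.0007,0],"rot": [0,0,0],"grip": 0},
    {"slide": [0,0,0],"rot": [0,0,0],"grip": 0},
    {"slide": [0,0,0],"rot": [0,0,0],"grip": 0},
    {"slide": [0,0,0],"rot": [0,0,0],"grip": 0},
    {"slide": [0,0,0],"rot": [0,0,0],"grip": 0},
    {"slide": [0,0,0],"rot": [0,0,0],"grip": 0},
  ],
)

```text
time: 16.45
ee_pos: [0.5454, 0.1267, 0.1086]
eef_rot: [0.797, 0.603, -0.006, 0.006]
ft_force: [8.8, 15.5, -3.4]
width: 0.0164
grip_force: 45.0
```

```bash
python3 r.py; python3 - <<'E'
from h import *
q=eyes.camera("scene");save(q,"j1.png",(265,190,345,250),10)
E
```

```text
16.45 [0.5454 0.1267 0.1086] F lane [ 4.1972 17.4183 -3.0268] M lane [ 3.5522 -0.961  -0.1713] [ 0.7974  0.6034 -0.0064  0.006 ] 45.01691222190857
TCP rel. to model mid [-0.0012 -0.0018 -0.0179]
```

View pics/j1.png

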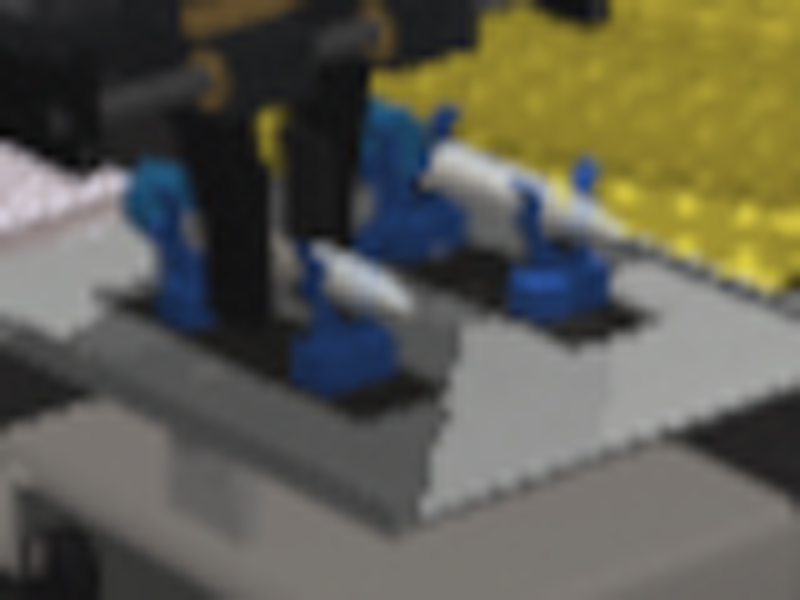

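The picture shows the barrel down in the tip clip (tip end at (410,303)) and the cap at (158,195) against the stop side, matching the layout of the far tube. The push is 17 N, of which about 5 N is sliding. I unload, open and lift.

>>> arm_command(
  steps=[
    {"slide": [0.0004,0.0014,0],"rot": [0,0,0],"grip": 0},
    {"slide": [0.0004,0.0014,0],"rot": [0,0,0],"grip": 0},
    {"slide": [0,0,0],"rot": [0,0,0],"grip": 0},
    {"slide": [0,0,0],"rot": [0,0,0],"grip": 0.5},
    {"slide": [0,0,0],"rot": [0,0,0],"grip": 0.5},
    {"slide": [0,0,0],"rot": [0,0,0],"grip": 0.5},
    {"slide": [0,0,0],"rot": [0,0,0],"grip": 0.5},
    {"slide": [0,0,0],"rot": [0,0,0],"grip": 0.5},
  ],
  newtons=45,
)

```text
time: 17.5
ee_pos: [0.5452, 0.1254, 0.1081]
eef_rot: [0.798, 0.602, -0.01, 0.007]
ft_force: [0.6, -0.3, 0.2]
width: 0.0429
grip_force: 0.0
```

```bash
python3 r.py; python3 -c "
from h import *
print(sensors.read_state()['width'])"
```

```text
17.5 [0.5452 0.1254 0.1081] F lane [ 0.6991 -0.0925  0.1795] M lane [ 0.0238 -0.1403 -0.0344] [ 0.7982  0.6023 -0.0095  0.0072] 0.0
TCP rel. to model mid [-0.0011 -0.0031 -0.0185]
0.04294310714880772
```

>>> arm_command(
  steps=[
    {"slide": [0,0,0.01],"rot": [0,0,0],"grip": 0.5},
    {"slide": [0,0,0.02],"rot": [0,0,0],"grip": 0.5},
    {"slide": [0,0,0.03],"rot": [0,0,0],"grip": 0.5},
    {"slide": [0,0,0.04],"rot": [0,0,0],"grip": 0.5},
    {"slide": [0,0,0.04],"rot": [0,0,0],"grip": 0.5},
    {"slide": [0,-0.05,0.02],"rot": [0,0,0],"grip": 0.5},
    {"slide": [0,-0.06,0],"rot": [0,0,0],"grip": 0.5},
    {"slide": [0,-0.06,0],"rot": [0,0,0],"grip": 0.5},
  ],
)

```text
time: 18.5
ee_pos: [0.5453, -0.0459, 0.2704]
eef_rot: [0.798, 0.603, -0.009, 0.008]
ft_force: [1.4, 0.0, 0.1]
width: 0.0436
grip_force: 0.0
```

```bash
python3 - <<'E'
from m import *
t=eyes.camera("scene")
# compare near and far caps (hue lighter blue) via offset in lane terms: predicted cap/tip pixels if home at stop
x=np.array([0.5825,0.1173,-0.2777,-0.0236]);so=np.array([.59,-1.23])
im=t["pixels"];h=cv2.cvtColor(im,cv2.COLOR_RGB2HSV)
m=((h[...,0]>95)&(h[...,0]<108)&(h[...,1]>100)&(h[...,2]>90)).astype(np.uint8);m[:195]=0;m[235:]=0;m[:,:265]=0;m[:,330:]=0
n,l,s,c=cv2.connectedComponentsWithStats(m);print([(s[i,4],c[i].round(1)) for i in range(1,n) if s[i,4]>4])
for lx in(-.037,.037):print(lx,proj(t,tray(x,(lx,.031+.008+.0085,.03)))+so)
print([(np.round(d["bbox"]).tolist(),round(d["conf"],2)) for d in eyes.look_for("tube",t)])
cv2.imwrite("pics/last.png",im[:,:,::-1]);save(t,"k1.png",(265,190,345,250),10)
E
```

```text
[(np.int32(40), array([303., 203.])), (np.int32(39), array([281. , 208.5]))]
-0.037 [281.7075 208.8744]
0.037 [302.7876 202.5631]
[([203.0, 220.0, 230.0, 236.0], 0.72), ([426.0, 359.0, 465.0, 391.0], 0.57), ([223.0, 259.0, 236.0, 281.0], 0.46)]
```

```bash
python3 -c "
from bench import order
print(order.close_job())"
```

```text
the job is handed in; nothing more can be done
None
```

The tube is snapped into the front clips, its cap was pushed against the stop (about 17 N in all, roughly 5 N of it sliding), and it is released and handed in at about 18.6 s. In the last image its cap is within 1 pixel (about 2 mm) of the expected place; the hand-in returned no verdict.

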